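# Find the hidden release notch in a cooling unit's collar and press it

## Task

Unlock the little cooling unit: put a fingertip gently on top of the collar's rim beside the blue start mark, and feel along the rim from there (anticlockwise seen from above, round the side with the display) until the fingertip comes to the hidden notch, then press the key inside the notch fully down; it stays down. Do not touch the green lid, lift nothing, and leave the tip rack, wash bottle and beaker where they stand.

Things in the scene. Friction and masses are not known exactly. Their poses are not given: they have to be found in the camera images.
- unit: White square cooling unit, 240 x 240 mm, deck 75 mm high, fixed to the bench. Origin: centre of its underside; z up; its display is on the -x face. A blue start mark (24 x 18 mm) lies on the deck at its +y side, just outside the collar that stands on the deck
- start (a point): point on top of the collar's rim, in the middle of its wall, beside the blue start mark (90 mm from the collar's axis towards the unit's +y, 105 mm above the bench); the rim is unbroken here
- centre (a point): point on the collar's axis at the height of its rim, 105 mm above the bench; axes as the unit's. The collar is a fixed round aluminium wall, mean radius 90 mm, 14 mm thick, 30 mm high; its flat top is the rim. It has been left turned by an unknown angle, and has one notch
- release (a joint): key in the notch: 0 untouched, 0.008 m fully down; about 7 N push it straight down, it stays down. Notch: 42 mm long gap in the wall, open at top, inside and outside, same metal; its middle is 70 to 155 deg from the start mark, anticlockwise from above (unit's +y, then -x, then -y). Key: 36 mm long, 13 mm wide, top 8 mm below the rim
- tip_rack: loose pipette-tip rack, red base with clear top, 85 x 115 mm, 66 mm high; origin: centre of its underside
- wash_bottle: loose white wash bottle, 68 mm across, 150 mm high; origin: centre of its underside
- beaker: loose glass beaker, 72 mm across, 85 mm high; origin: centre of its underside
- lid_mid (a point): middle of the lid's top: green disc, radius 60 mm, lying inside the collar on the same axis, 23 mm clear of the wall all round, its top 8 mm above the deck (22 mm below the rim)

How it is judged:
By the outcome, as a careful person would: the job done as asked, in the order asked, and still so for the second after the job is handed in, with the robot touching nothing.
It also fails if it takes over 69 s, if anything falls off the work surface, if the arm or the gripper's body presses on something with over 40 N, if the wrist force passes 120 N, or if a joint passes its speed limit or range.

## Robot

A 7-joint arm with a two-finger parallel gripper is mounted at the origin on the work surface. World frame = base frame: x ahead of the robot, y to its left, z up, the work surface at z = 0. Lengths are in mm, angles in rad, forces in N, time in s.
With the tool pointing down it reaches from about 400 to 875 mm from the base axis. Payload 4.4 kg.
Tool frame: the origin (TCP) lies at the very end of the fingers, on their centre line; the grasp point (between the pads) lies 19 mm behind it; z points along the fingers, y is the line along which they close (so a half turn about z gives the same grasp; the last joint's range is limited). The gripper opens to 85 mm and grips with 20 to 120 N. Pads are 22 mm wide; open, the fingers measure 114 mm over their backs; the gripper's body (76 mm by 85 mm) begins 54 mm behind the grasp point. The pads swing forward as they close: fully open they stand 13 mm farther back than shut.
Start: joints at [-1.234, 0.628, 0.038, 1.517, -0.027, 0.996, -0.02], TCP at [254.775, 598.003, 231.313] pointing down, gripper open.
Joint ranges: [-3.06, 3.06], [-0.37, 2.12], [-1.25, 1.32], [0.18, 2.47], [-1.1, 4.24], [0.23, 1.98], [-2.94, 2.94]. Speed limits (rad/s): [2.57, 2.57, 3.14, 3.14, 3.14, 3.14, 3.14].

## Interface

Orientations are given as [roll, pitch, yaw] about the fixed x, y, z axes, in that order (R = Rz(yaw) Ry(pitch) Rx(roll)).
In Python, from cell import monitor, viewer, workorder gives the robot as it stands.
- The arm moves only by the tool arm_command, never from a script. Its argument "series" is one flat list of numbers, 5 for each row, row after row: the opening in per cent of the stroke, from 0 (shut) to 100 (fully open), then the shift along the tool's x, y, z in cm, then the turn about the tool's z in degrees. In form: [claw, x, y, z, roll, claw, x, y, z, roll, ...]. A call has exactly 5 rows; each row is the pose to reach, as a shift and turn from the pose commanded when the call began, along the tool's axes at that moment; what a row does not reach only later rows make up. A row lasts 1/12 s, in which the tool goes at most 41.7 mm and 7.16 degrees, less where a joint would pass 70% of its speed; a pose out of reach is approached as far as the arm can. A call with a gripper value outside its range is refused whole. The fingers move at their own pace and stop on an object; the grip force is fixed at half the most. Time passes only in rows, so rows that repeat a pose let the fingers close, or fill a call up. It gives the time, the measured TCP pose, the force, the opening and the grip force at its end, in the units of the state.
- monitor.read_state(): the state, without advancing time (a new reading comes with each control period).
- viewer.get_image(name): name is "side" or "top" or "wrist"; returns (picture, depth): 400x640x3 uint8, red, green, blue; 400x640 float32, mm along the optical axis (not along the pixel's ray), 0 where there is no reading.
- viewer.camera_model(name): a dict with "mtx" (3x3 intrinsics, pixels), "R" (3x3) and "t" (3): a world point X has camera coordinates R X + t. Camera axes: x right, y down, z forward; pixel columns grow to the right and rows downward; lengths in mm; the calibration is good to about 2 mm. A picture is of the moment at which its call begins: read the wrist's pose just before it. camera_model takes no time and is no camera call; for the wrist camera it gives the pose at the moment of the call.
- workorder.finish_job(): hands the job in; it is judged then, once.
The state is a dict: "clock": time; "qpos": joint angles; "qd": joint speeds; "tau": joint torques, N m; "eef_pos": TCP position; "tool_rot": TCP orientation; "force": force on the tool from outside, world axes, zero at the start; "torque": the same for the moment, N m; "width": finger opening in mm; "gripper_force": force on a finger pad.
Only numpy, scipy, OpenCV 4.12 (cv2) and the standard library are available. Lean on these libraries where they do the work, as an engineer would, in place of code of your own. Each camera call takes 0.05 s, during which the arm holds its last target. There are 200 camera calls.

## Working session

There is one attempt and no reset: what is moved stays moved. The work goes in short steps, Python scripts to look and compute and a tool call to move; the robot and the scene stay as the last step left them, time stands still between calls to the robot, and variables do not carry over. Pictures are saved under pics/ and viewed, at most 10 in all, crops included, and the job is handed in when it is done.

Besides the shell and the picture viewer there is one more tool, called after "Request:" as name(argument=value, ...) on one line, values as JSON. arm_command: Moves the arm, as the interface text tells. Its arguments: {"type":"object","properties":{"series":{"type":"array","items":{"type":"number"}}},"required":["series"]}

```bash
mkdir -p pics
python3 - <<'E'
from cell import monitor, viewer, workorder
import cv2,numpy as np
s=monitor.read_state();print({k:np.round(v,3) for k,v in s.items()})
for n in("top","side"):
    im,d=viewer.get_image(n);cv2.imwrite(f"pics/{n}0.png",im[:,:,::-1]);np.savez(f"{n}0.npz",im=im,d=d,**viewer.camera_model(n))
    print(n,viewer.camera_model(n))
E
```

```text
{'clock': np.float64(0.0), 'qpos': array([-1.234,  0.629,  0.038,  1.518, -0.027,  0.996, -0.02 ]), 'qd': array([ 0.001,  0.001,  0.001, -0.   ,  0.001, -0.   , -0.   ]), 'tau': array([-0.0000e+00, -5.6340e+01,  1.2270e+00, -1.9344e+01,  1.1000e-02,
        1.1000e-02,  0.0000e+00]), 'eef_pos': array([254.484, 597.401, 230.358]), 'tool_rot': array([-3.14 , -0.   ,  2.739]), 'force': array([-0.084, -1.496,  0.381]), 'torque': array([-0.039, -0.028, -0.014]), 'gripper_force': np.float64(0.0), 'width': np.float64(85.563)}
top {'mtx': array([[449.28426735,   0.        , 324.38600448],
       [  0.        , 449.28426735, 204.73262771],
       [  0.        ,   0.        ,   1.        ]]), 'R': array([[ 0.00567133, -0.99988889, -0.01378597],
       [-0.99677865, -0.00454969, -0.08007256],
       [ 0.08000094,  0.01419568, -0.9966937 ]]), 't': array([  47.99725768,  664.33799471, 1148.1181358 ])}
side {'mtx': array([[387.95498847,   0.        , 315.17968308],
       [  0.        , 387.95498847, 196.63214172],
       [  0.        ,   0.        ,   1.        ]]), 'R': array([[-0.9160366 , -0.4010131 ,  0.00808969],
       [-0.261515  ,  0.58184477, -0.77010815],
       [ 0.30411651, -0.70756283, -0.63786204]]), 't': array([612.23408099, 223.09753557, 719.03026985])}
```

View pics/top0.png

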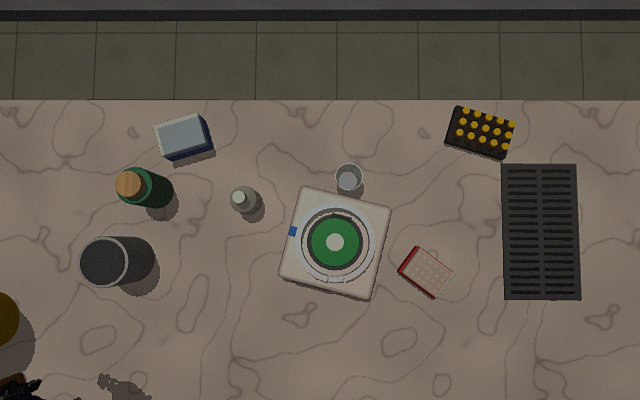

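View pics/side0.png

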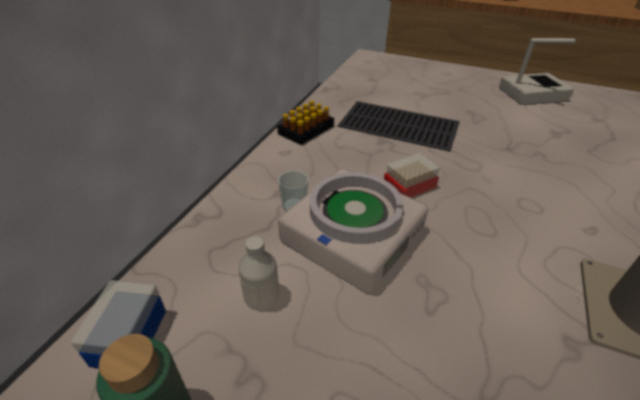

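The top view shows the unit at about (335,243), with the blue mark at (292,231) on its left (+y) side and the display side towards the robot. The beaker is at (348,178), the wash bottle at (243,200) and the rack at (425,272). The side view shows the display at about (397,258).

```bash
cat > h.py <<'E'
import numpy as np,cv2
def ray(c,uv,z):
    d=np.linalg.inv(c['mtx'])@np.r_[uv,1.];o=-c['R'].T@c['t'];w=c['R'].T@d
    return o+w*(z-o[2])/w[2]
def proj(c,X):
    p=c['mtx']@(c['R']@np.asarray(X,float)+c['t']);return p[:2]/p[2]
def blob(m):
    n,l,s,ce=cv2.connectedComponentsWithStats(m.astype(np.uint8));i=1+np.argmax(s[1:,4]);return ce[i],s[i,4],l==i
E
python3 - <<'E'
from h import *
for n in("top","side"):
    f=np.load(f"{n}0.npz");im=f['im'];h=cv2.cvtColor(im,cv2.COLOR_RGB2HSV)
    roi=np.zeros(im.shape[:2],bool)
    if n=="top":roi[180:310,270:400]=1
    else: roi[150:290,270:440]=1
    g,a,m=blob(roi&cv2.inRange(h,(45,90,30),(85,255,255)).astype(bool))
    cnt=cv2.findContours(m.astype(np.uint8),0,2)[0][0];e=cv2.fitEllipse(cnt)
    b,ab,_=blob(roi&cv2.inRange(h,(100,100,50),(125,255,255)).astype(bool))
    G=ray(f,e[0],83);B=ray(f,b,75);v=B-G
    print(n,e,a,b,ab,G.round(1),B.round(1),np.hypot(v[0],v[1]),np.degrees(np.arctan2(v[1],v[0])))
    # white square deck edges
f=np.load("top0.npz")
C=ray(f,(335,243),105)
big=cv2.resize(f['im'][175:310,265:405],None,fx=4,fy=4,interpolation=cv2.INTER_CUBIC)
s=np.load("side0.npz")['im'][165:295,270:440];s=cv2.resize(s,(0,0),fx=4,fy=4,interpolation=cv2.INTER_CUBIC)
cv2.imwrite("pics/topbig.png",big[:,:,::-1]);cv2.imwrite("pics/sidebig.png",s[:,:,::-1])
E
```

```text
top ((334.56292724609375, 241.86221313476562), (47.3428955078125, 47.671268463134766), 173.1141357421875) 1573 [292.13846154 230.75384615] 65 [567.6  24.9  83. ] [594.6 130.9  75. ] 109.42808590471085 75.69180991083996
side ((354.3501281738281, 208.37684631347656), (34.66386795043945, 57.76496887207031), 95.90315246582031) 1342 [323.8245614  239.26315789] 57 [567.9  24.4  83. ] [594.8 127.1  75. ] 106.20680101993639 75.2902169422765
```

View pics/topbig.png

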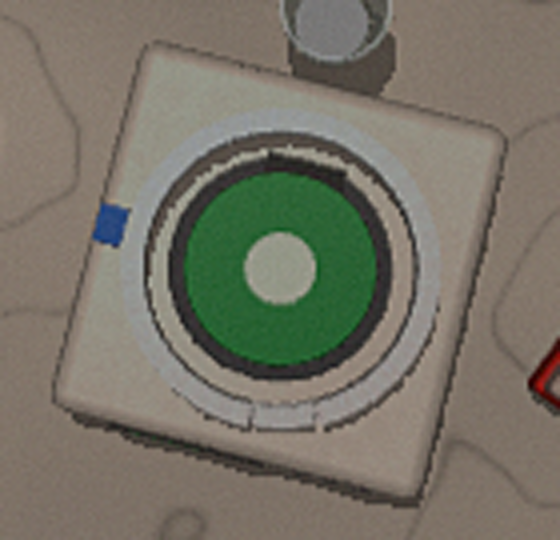

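View pics/sidebig.png

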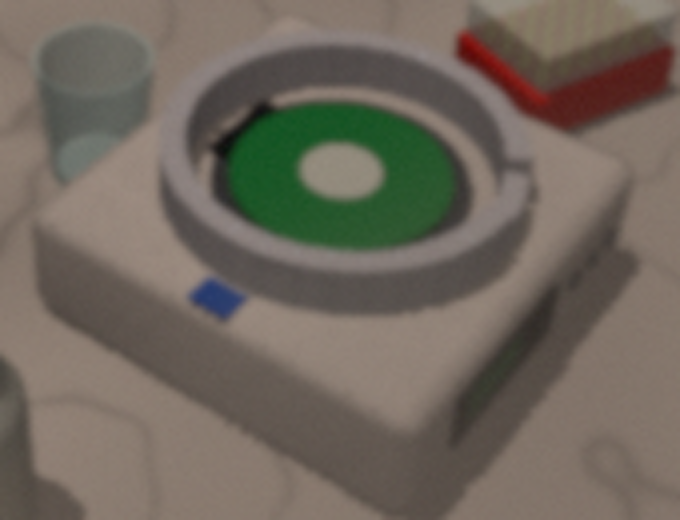

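The enlarged top view shows a gap in the collar between crop pixels (252,413) and (317,423), so its middle is at about (336,279) in the full image. It is on the display side. The side view shows the same gap at its right edge, near (520,175) in the crop. I'll still feel along the rim from the start mark.

```bash
cat >> h.py <<'E'
from scipy.spatial.transform import Rotation as Ro
C=np.array([567.7,24.7]);A0=75.5
def toolshift(rpy,frm,to): return (Ro.from_euler('xyz',rpy).as_matrix().T@(np.array(to,float)-np.array(frm,float)))/10
E
python3 - <<'E'
from h import *
f=np.load("top0.npz")
for uv in((252,413),(285,417),(317,423)):
    P=ray(f,(265+uv[0]/4-.4,175+uv[1]/4-.4),105);v=P[:2]-C;a=np.degrees(np.arctan2(v[1],v[0]))%360;print(P.round(1),np.hypot(*v),a,a-A0)
S=C+90*np.array([np.cos(np.radians(A0)),np.sin(np.radians(A0))]);print(S)
print(toolshift([-3.1416,0,2.739],[254.8,598,231.3],[*S,160]))
for n,uv,z in(("rack",(425,272),66),("beaker",(348,178),85),("bottle",(238,197),150)):print(n,ray(f,uv,z))
E
```

```text
[481.1  41.5 105. ] 88.20635139332472 168.99452779166464 93.49452779166464
[478.9  21.7 105. ] 88.88626156523797 181.96163907187648 106.46163907187648
[475.4   2.4 105. ] 94.93611198648789 193.59049164078215 118.09049164078215
[590.23420036 111.83328763]
[-49.90982165 -31.58725632   7.12976795]
rack [ 494.01852972 -200.7271945    66.        ]
beaker [726.63379015  -7.99517253  85.        ]
bottle [671.51366181 252.79338908 150.        ]
```

Request:
arm_command(series=[0,-3.3,-2.1,0,0,0,-6.6,-4.2,0,0,0,-9.9,-6.3,0,0,0,-13.2,-8.4,0,0,0,-16.5,-10.5,0,0])

```text
clock: 0.52
eef_pos: [365.9, 434.9, 230.9]
tool_rot: [-3.141, -0.0, 2.739]
force: [1.0, 0.4, 0.0]
width: 25.8
gripper_force: 0.0
```

Request:
arm_command(series=[0,-3.3,-2.1,0,0,0,-6.6,-4.2,0,0,0,-9.9,-6.3,0,0,0,-13.2,-8.4,0,0,0,-16.5,-10.5,0,0])

```text
clock: 0.93
eef_pos: [476.6, 273.6, 231.1]
tool_rot: [-3.141, -0.0, 2.739]
force: [1.3, 0.9, -0.6]
width: -0.0
gripper_force: 0.0
```

Request:
arm_command(series=[0,-3.3,-2.1,0,7,0,-6.6,-4.2,0,14,0,-9.9,-6.3,0,21,0,-13.2,-8.4,0,28,0,-16.5,-10.5,0,35])

```text
clock: 1.35
eef_pos: [587.2, 112.4, 231.1]
tool_rot: [-3.141, -0.0, 2.122]
force: [1.0, -1.0, -0.5]
width: -0.1
gripper_force: 0.0
```

Request:
arm_command(series=[0,0,0,0,7,0,0,0,0,14,0,0,0,0,21,0,0,0,0,28,0,0,0,0,31])

```text
clock: 1.77
eef_pos: [586.3, 114.1, 230.7]
tool_rot: [-3.14, 0.0, 1.581]
force: [1.1, -0.4, 0.3]
width: -0.4
gripper_force: 0.0
```

Request:
arm_command(series=[0,0,0,0,0,0,0,0,0,0,0,0,0,0,0,0,0,0,0,0,0,0,0,0,0])

```text
clock: 2.18
eef_pos: [586.6, 114.1, 231.3]
tool_rot: [-3.142, -0.0, 1.587]
force: [-0.7, 0.0, 0.1]
width: 0.5
gripper_force: 0.0
```

Run:
```python
from h import *
from cell import viewer
c=viewer.camera_model("wrist");im,d=viewer.get_image("wrist");np.savez("w0.npz",im=im,d=d,**c)
cv2.imwrite("pics/w0.png",im[:,:,::-1])
# rim from depth: points with world z in 100..110
v,u=np.nonzero(d>0);z=d[v,u];X=(np.linalg.inv(c['mtx'])@np.c_[u,v,np.ones(len(u))].T)*z;W=(c['R'].T@(X-c['t'][:,None])).T
r=np.hypot(*(W[:,:2]-C).T);k=(abs(W[:,2]-105)<6)&(r<110)&(r>70);P=W[k]
print(k.sum(),np.median(P[:,2]))
a=np.degrees(np.arctan2(P[:,1]-C[1],P[:,0]-C[0]))%360
h=np.histogram(a,72,(0,360))[0];print(h)
A=np.c_[P[:,:2],np.ones(len(P))];
from scipy.optimize import least_squares
print(least_squares(lambda q:np.hypot(P[:,0]-q[0],P[:,1]-q[1])-90,C).x)
```

```text
4706 105.4351040062333
[103 100 104  97 102 110 109 113 119 119 128 126 129 135 137 133 133 134
 145 135 132 130 126 124 120 122 112 109 103 107 102 106 104  83   0   0
   0   1   1 128 103  28   0   0   0   0   0   0   0   0   0   0   0   0
   0   1  81  59   0   0   0   0   0   0   0   0   0  11  26  79 100  97]
[569.2680612   24.10593335]
```

View pics/w0.png

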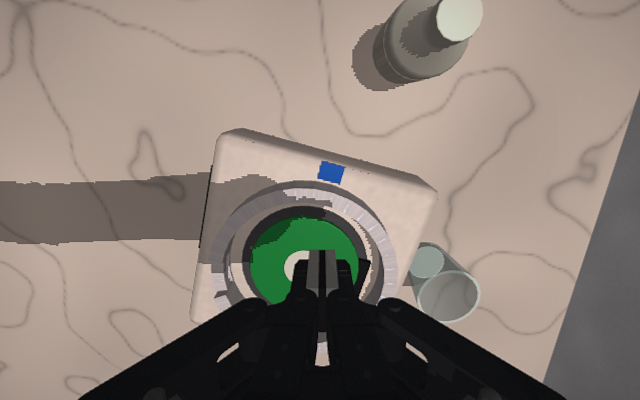

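The wrist view shows the blue mark at (331,172) and the rim curving below it. The depth gives a gap centred at about 182° in world axes, roughly 106° from the start. It also puts the axis at about (568.5,24.4) and the rim at z≈105. Next I'll go down beside the mark.

Request:
arm_command(series=[0,-0.1,0.2,3,0,0,-0.3,0.4,6,0,0,-0.3,0.4,9,0,0,-0.3,0.4,11,0,0,-0.3,0.4,11.6,0])

```text
clock: 2.65
eef_pos: [588.3, 110.9, 111.9]
tool_rot: [-3.136, 0.001, 1.587]
force: [-0.2, 0.4, 0.9]
width: 0.1
gripper_force: 0.0
```

Request:
arm_command(series=[0,0,0,0.2,0,0,0,0,0.4,0,0,0,0,0.6,0,0,0,0,0.7,0,0,0,0,0.8,0])

```text
clock: 3.07
eef_pos: [591.5, 111.4, 108.4]
tool_rot: [3.14, -0.001, 1.587]
force: [-0.1, -0.7, -0.5]
width: -0.1
gripper_force: 0.0
```

Request:
arm_command(series=[0,0,0,0.05,0,0,0,0,0.1,0,0,0,0,0.15,0,0,0,0,0.2,0,0,0,0,0.2,0])

```text
clock: 3.48
eef_pos: [590.7, 111.2, 105.2]
tool_rot: [-3.141, -0.0, 1.587]
force: [0.4, 0.8, -0.5]
width: -0.1
gripper_force: 0.0
```

Request:
arm_command(series=[0,0,0,0.03,0,0,0,0,0.06,0,0,0,0,0.1,0,0,0,0,0.1,0,0,0,0,0.1,0])

```text
clock: 3.9
eef_pos: [590.8, 111.3, 105.2]
tool_rot: [3.141, -0.0, 1.587]
force: [-2.1, -0.1, 7.0]
width: -0.1
gripper_force: 3.5
```

Run:
```python
from h import *
C=np.array([568.6,24.4])
p=lambda a:np.r_[C+90*np.array([np.cos(np.radians(a)),np.sin(np.radians(a))]),0]
for k in range(9):
    a=75.5+12*k;print(k,a+12,p(a+12).round(1)[:2],[list((toolshift([np.pi,0,1.587],p(a),p(a+s))[:2]).round(2)) for s in(2.4,4.8,7.2,9.6,12)])
```

```text
0 87.5 [572.5 114.3] [[np.float64(0.09), np.float64(-0.37)], [np.float64(0.17), np.float64(-0.73)], [np.float64(0.23), np.float64(-1.11)], [np.float64(0.28), np.float64(-1.48)], [np.float64(0.31), np.float64(-1.86)]]
1 99.5 [553.7 113.2] [[np.float64(0.01), np.float64(-0.38)], [np.float64(0.01), np.float64(-0.75)], [np.float64(-0.0), np.float64(-1.13)], [np.float64(-0.04), np.float64(-1.51)], [np.float64(-0.08), np.float64(-1.88)]]
2 111.5 [535.6 108.1] [[np.float64(-0.06), np.float64(-0.37)], [np.float64(-0.14), np.float64(-0.74)], [np.float64(-0.24), np.float64(-1.1)], [np.float64(-0.35), np.float64(-1.47)], [np.float64(-0.47), np.float64(-1.82)]]
3 123.5 [518.9  99.4] [[np.float64(-0.14), np.float64(-0.35)], [np.float64(-0.29), np.float64(-0.69)], [np.float64(-0.46), np.float64(-1.03)], [np.float64(-0.65), np.float64(-1.36)], [np.float64(-0.84), np.float64(-1.68)]]
4 135.5 [504.4  87.5] [[np.float64(-0.21), np.float64(-0.31)], [np.float64(-0.43), np.float64(-0.62)], [np.float64(-0.67), np.float64(-0.91)], [np.float64(-0.91), np.float64(-1.2)], [np.float64(-1.17), np.float64(-1.47)
[... 191 characters left out ...]
loat64(-1.45), np.float64(-1.19)]]
6 159.5 [484.3  55.9] [[np.float64(-0.32), np.float64(-0.2)], [np.float64(-0.65), np.float64(-0.39)], [np.float64(-0.98), np.float64(-0.56)], [np.float64(-1.32), np.float64(-0.72)], [np.float64(-1.67), np.float64(-0.87)]]
7 171.5 [479.6  37.7] [[np.float64(-0.35), np.float64(-0.13)], [np.float64(-0.71), np.float64(-0.25)], [np.float64(-1.08), np.float64(-0.35)], [np.float64(-1.44), np.float64(-0.43)], [np.float64(-1.81), np.float64(-0.5)]]
8 183.5 [478.8  18.9] [[np.float64(-0.37), np.float64(-0.05)], [np.float64(-0.75), np.float64(-0.09)], [np.float64(-1.12), np.float64(-0.11)], [np.float64(-1.5), np.float64(-0.12)], [np.float64(-1.88), np.float64(-0.11)]]
```

Request:
arm_command(series=[0,0.09,-0.37,0,0,0,0.17,-0.73,0,0,0,0.23,-1.11,0,0,0,0.28,-1.48,0,0,0,0.31,-1.86,0,0])

```text
clock: 4.32
eef_pos: [573.6, 114.2, 105.1]
tool_rot: [3.138, -0.0, 1.587]
force: [3.1, -0.9, 5.2]
width: 0.3
gripper_force: 2.6
```

Contact is light and steady, so I'll keep going.

Request:
arm_command(series=[0,0.01,-0.38,0,0,0,0.01,-0.75,0,0,0,0,-1.13,0,0,0,-0.04,-1.51,0,0,0,-0.08,-1.88,0,0])

```text
clock: 4.73
eef_pos: [554.7, 113.4, 105.1]
tool_rot: [3.138, -0.001, 1.587]
force: [3.8, 1.1, 4.9]
width: 0.1
gripper_force: 2.7
```

Request:
arm_command(series=[0,-0.06,-0.37,0,0,0,-0.14,-0.74,0,0,0,-0.24,-1.1,0,0,0,-0.35,-1.47,0,0,0,-0.47,-1.82,0,0])

```text
clock: 5.15
eef_pos: [536.6, 108.8, 105.1]
tool_rot: [3.138, -0.001, 1.587]
force: [3.6, 1.0, 5.1]
width: 0.0
gripper_force: 2.8
```

Request:
arm_command(series=[0,-0.14,-0.35,0,0,0,-0.29,-0.69,0,0,0,-0.46,-1.03,0,0,0,-0.65,-1.36,0,0,0,-0.84,-1.68,0,0])

```text
clock: 5.57
eef_pos: [520.0, 100.5, 105.1]
tool_rot: [3.138, -0.002, 1.588]
force: [3.5, 2.4, 6.5]
width: 0.2
gripper_force: 2.9
```

Request:
arm_command(series=[0,-0.21,-0.31,0,0,0,-0.43,-0.62,0,0,0,-0.67,-0.91,0,0,0,-0.91,-1.2,0,0,0,-1.17,-1.47,0,0])

```text
clock: 5.98
eef_pos: [505.4, 88.9, 105.1]
tool_rot: [3.138, -0.002, 1.588]
force: [3.5, 2.3, 7.1]
width: -0.1
gripper_force: 3.2
```

Request:
arm_command(series=[0,-0.27,-0.26,0,0,0,-0.55,-0.51,0,0,0,-0.84,-0.75,0,0,0,-1.14,-0.98,0,0,0,-1.45,-1.19,0,0])

```text
clock: 6.4
eef_pos: [493.6, 74.5, 105.1]
tool_rot: [3.138, -0.002, 1.588]
force: [3.2, 2.7, 8.1]
width: 0.3
gripper_force: 3.5
```

Request:
arm_command(series=[0,-0.32,-0.2,0,0,0,-0.65,-0.39,0,0,0,-0.98,-0.56,0,0,0,-1.32,-0.72,0,0,0,-1.67,-0.87,0,0])

```text
clock: 6.82
eef_pos: [485.0, 58.1, 105.1]
tool_rot: [3.139, -0.003, 1.589]
force: [1.1, 4.4, 7.6]
width: -0.0
gripper_force: 4.0
```

Request:
arm_command(series=[0,-0.35,-0.13,0,0,0,-0.71,-0.25,0,0,0,-1.08,-0.35,0,0,0,-1.44,-0.43,0,0,0,-1.81,-0.5,0,0])

```text
clock: 7.23
eef_pos: [479.6, 40.3, 105.0]
tool_rot: [3.14, -0.003, 1.589]
force: [0.8, 5.7, 8.9]
width: -0.1
gripper_force: 4.2
```

Request:
arm_command(series=[0,-0.2,-0.03,0,0,0,-0.4,-0.05,0,0,0,-0.6,-0.07,0,0,0,-0.8,-0.09,0,0,0,-1.0,-0.1,0,0])

```text
clock: 7.65
eef_pos: [476.9, 27.7, 103.9]
tool_rot: [-3.139, -0.0, 1.587]
force: [0.1, -0.3, 0.9]
width: 0.2
gripper_force: 0.0
```

The tip has dropped into the notch: z fell by 1.2 mm and the force went to zero. I'll centre over it, then press.

Request:
arm_command(series=[0,-0.2,0.05,0,0,0,-0.4,0.1,0,0,0,-0.6,0.1,0,0,0,-0.6,0.1,0.1,0,0,-0.6,0.1,0.2,0])

```text
clock: 8.07
eef_pos: [479.3, 21.4, 102.1]
tool_rot: [-3.141, 0.0, 1.586]
force: [-1.6, -0.1, 0.6]
width: 0.1
gripper_force: 0.0
```

Request:
arm_command(series=[0,0,0,0.1,0,0,0,0,0.2,0,0,0,0,0.3,0,0,0,0,0.4,0,0,0,0,0.5,0])

```text
clock: 8.48
eef_pos: [479.4, 21.7, 97.2]
tool_rot: [-3.142, -0.0, 1.587]
force: [-0.0, -0.1, -0.7]
width: -0.0
gripper_force: 0.0
```

Request:
arm_command(series=[0,0,0,0.1,0,0,0,0,0.2,0,0,0,0,0.3,0,0,0,0,0.4,0,0,0,0,0.5,0])

```text
clock: 8.9
eef_pos: [479.4, 21.7, 92.7]
tool_rot: [3.141, -0.0, 1.587]
force: [-0.9, 0.1, 6.2]
width: 0.1
gripper_force: 3.1
```

Request:
arm_command(series=[0,0,0,0.1,0,0,0,0,0.2,0,0,0,0,0.3,0,0,0,0,0.4,0,0,0,0,0.5,0])

```text
clock: 9.32
eef_pos: [479.4, 21.7, 88.3]
tool_rot: [3.141, -0.001, 1.587]
force: [-5.1, -0.3, 24.7]
width: -0.2
gripper_force: 12.1
```

Request:
arm_command(series=[0,0,0,0,0,0,0,0,0,0,0,0,0,0,0,0,0,0,0,0,0,0,0,0,0])

```text
clock: 9.73
eef_pos: [479.4, 21.7, 88.5]
tool_rot: [3.141, -0.001, 1.587]
force: [-3.3, 0.7, 16.0]
width: -0.0
gripper_force: 7.9
```

Request:
arm_command(series=[0,0,0,-1,0,0,0,0,-2,0,0,0,0,-4,0,0,0,0,-7,0,0,0,0,-10,0])

```text
clock: 10.15
eef_pos: [478.8, 21.4, 188.4]
tool_rot: [-3.14, 0.0, 1.587]
force: [0.2, 0.2, -0.1]
width: 0.1
gripper_force: 0.0
```

Request:
arm_command(series=[0,7,0,0,0,0,7,0,0,0,0,7,0,0,0,0,7,0,0,0,0,7,0,0,0])

```text
clock: 10.57
eef_pos: [478.2, 91.2, 187.6]
tool_rot: [3.142, 0.001, 1.587]
force: [-0.3, -0.4, 0.3]
width: -0.3
gripper_force: 0.0
```

Run:
```python
from h import *
from cell import viewer
C=np.array([568.6,24.4])
for n in("top","wrist"):
    c=viewer.camera_model(n);im,d=viewer.get_image(n);cv2.imwrite(f"pics/{n}1.png",im[:,:,::-1])
    for a in(174,178,182,186,190,140):
        P=np.r_[C+90*np.array([np.cos(np.radians(a)),np.sin(np.radians(a))]),92];u,v=proj(c,P)
        o=[]
        if 0<=u<639 and 0<=v<399:
            z=d[int(round(v)),int(round(u))];X=c['R'].T@(np.linalg.inv(c['mtx'])@[u,v,1]*z-c['t']);o=X.round(1)
        print(n,a,o)
```

```text
top 174 [479.   33.8  90.3]
top 178 [478.4  27.5  89.2]
top 182 [478.7  21.3  92. ]
top 186 [478.8  14.9  88.3]
top 190 [480.    8.8  92. ]
top 140 [500.7  81.6 108.1]
wrist 174 [478.6 101.6 208.3]
wrist 178 [478.4 101.2 212.9]
wrist 182 [478.4 101.4 218.2]
wrist 186 [478.6 101.1 222.1]
wrist 190 [478.9 100.6 225.6]
wrist 140 [498.5  87.2 105.1]
```

View pics/top1.png

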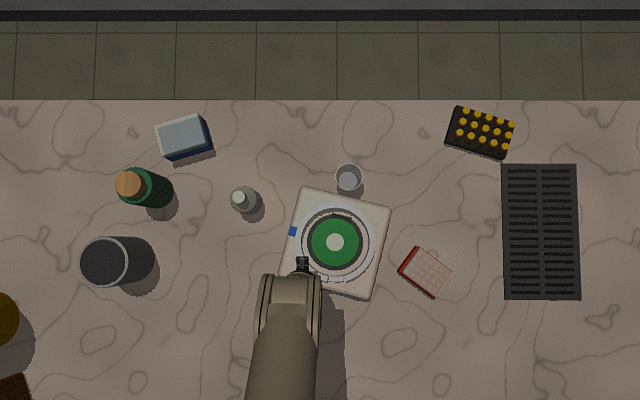

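The top view shows the arm clear of the unit, with the beaker (348,178), wash bottle (243,200) and rack (425,272) where they were. Depth puts the key at z≈90, so it stayed down.

```bash
python3 -c "
from cell import workorder
print(workorder.finish_job())"
```

```text
the job is handed in; nothing more can be done
None
```

I felt along the rim from the blue start mark to the notch, about 106° round, and pressed the key down until it stopped (tip about 16.5 mm below the rim); it stayed down, the lid and loose items were left alone, and the job is handed in with no verdict returned.

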